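# Switch on and tare the balance with the dish

## Task

Get the balance that carries the open dish ready for weighing: with the fingertips press its round power key fully down and let it come up again, then press its wide tare key fully down and let it come up. Press gently, press no other key, leave the other balance untouched, do not shift or lift the dish or anything else, and withdraw clear at the end.

Things in the scene. Friction and masses are not known exactly. Their poses are not given: they have to be found in the camera images.
- balance_a: white laboratory balance which carries the open porcelain dish, 270 (x) by 220 (y) mm, fixed, on the left or the right; the two balances are alike. Origin: centre of its underside, on the table; x to its rear, y to its left, z up. Front deck 45 mm high, four black keys in a row at x = -105 mm; behind it a dark display, a raised rear 57 mm high and a steel pan 124 mm across, top 72 mm high, centre x = +47 mm
- power_a (a joint): travel of the power key of the balance with the dish: 0 up, 0.005 m fully down; a spring returns it (0.6 N at the start, about 4 N fully down)
- power_a_top (a point): centre of the top face of the power key of the balance with the dish: round key, 18 mm across, leftmost in the row as the robot sees it (82 mm to +y of the balance's centre line); 54.5 mm above the table when up (9.5 mm proud of the deck), 49.5 mm fully down
- mode_a (a joint): travel of the mode key of the balance with the dish: 0 up, 0.005 m fully down; a spring returns it (0.6 N at the start, about 4 N fully down)
- mode_a_top (a point): centre of the top face of the mode key of the balance with the dish: small square key, 14 mm, second from the left (36 mm to +y of the centre line); 54.5 mm above the table when up (9.5 mm proud of the deck), 49.5 mm fully down
- units_a (a joint): travel of the units key of the balance with the dish: 0 up, 0.005 m fully down; a spring returns it (0.6 N at the start, about 4 N fully down)
- units_a_top (a point): centre of the top face of the units key of the balance with the dish: small square key, 14 mm, third from the left (8 mm to -y of the centre line); 54.5 mm above the table when up (9.5 mm proud of the deck), 49.5 mm fully down
- tare_a (a joint): travel of the tare key of the balance with the dish: 0 up, 0.005 m fully down; a spring returns it (0.6 N at the start, about 4 N fully down)
- tare_a_top (a point): centre of the top face of the tare key of the balance with the dish: wide oblong bar key, 20 mm by 44 mm (long along the balance's y), rightmost in the row (66 mm to -y of the centre line); 54.5 mm above the table when up (9.5 mm proud of the deck), 49.5 mm fully down
- balance_b: white laboratory balance which carries the brown lidded jar, 270 (x) by 220 (y) mm, fixed, on the left or the right; the two balances are alike. Origin: centre of its underside, on the table; x to its rear, y to its left, z up. Front deck 45 mm high, four black keys in a row at x = -105 mm; behind it a dark display, a raised rear 57 mm high and a steel pan 124 mm across, top 72 mm high, centre x = +47 mm
- dish: open white porcelain dish, 84 mm across, 30 mm high, loose, standing on the pan of the balance to be used; origin at the centre of its underside
- jar: brown glass jar with white lid, 48 mm across, 65 mm high, loose, on the pan of the other balance; origin under its centre
- vial: small brown bottle, 36 mm across, 75 mm high, loose, between the two balances; origin under its centre
- beaker: glass beaker, 66 mm across, 85 mm high, loose, in front of the balances; origin under its centre
- spatula: slim steel laboratory spatula, 170 mm long, 5 mm thick, lying loose in front of the right-hand balance; origin at its middle on the table, x along it
- white_bottle: white plastic bottle with red cap, 62 mm across, 125 mm high, loose, left of the balances; origin under its centre
- brown_bottle: brown glass bottle, 68 mm across, 150 mm high, loose, right of the balances; origin under its centre
- mortar: white porcelain mortar bowl, 90 mm across, 50 mm high, loose, front right; origin under its centre
- loupe: magnifying glass, 72 mm lens ring 10 mm high, 80 mm handle along its x, lying loose in front of the left-hand balance; origin under the lens centre
There are look-alikes about, which are no part of the job. Leave any red or turquoise look-alike of the dish alone.

How it is judged:
By the outcome, as a careful person would: the job done as asked, in the order asked, and still so for the second after the job is handed in, with the robot touching nothing.
It also fails if it takes over 38 s, if anything falls off the work surface, if the arm or the gripper's body presses on something with over 40 N, if the wrist force passes 120 N, or if a joint passes its speed limit or range.

## Robot

A 6-joint arm with a two-finger parallel gripper is mounted at the origin on the work surface. World frame = base frame: x ahead of the robot, y to its left, z up, the work surface at z = 0. Lengths are in m, angles in rad, forces in N, time in s.
With the tool pointing down it reaches from about 0.325 to 0.9 m from the base axis. Payload 6.1 kg.
Tool frame: the origin (TCP) lies on the centre line of the jaws, within the pads' length; the fingertips stand 17 mm ahead of it and the grasp point (between the pads) lies 2 mm behind it; z points along the fingers, y is the direction in which the jaws open and shut (so a half turn about z gives the same grasp; the last joint's range is limited). The gripper opens to 87 mm and grips with 3 to 60 N. Pads are 19 mm wide; open, the fingers measure 117 mm over their backs; the gripper's body (75 mm by 190 mm) begins 51 mm behind the grasp point.
Start: joints at [-1.256, 0.22, 1.526, -0, 1.395, -0.126], TCP at [0.267, -0.565, 0.24] pointing down, gripper open.
Joint ranges: [-2.98, 2.98], [-0.91, 2.08], [0.09, 2.57], [-1.24, 4.39], [0.2, 2.65], [-2.68, 2.68]. Speed limits (rad/s): [2.57, 2.57, 3.01, 3.14, 3.14, 3.14].

## Interface

Orientations are given as a unit quaternion [x, y, z, w].
In Python, from plant import sensors, eyes, order gives the robot as it stands.
- The arm moves only by the tool play_rows, never from a script. Its argument "rows" is a list of rows, each a list of 7 numbers: the shift along the tool's x, y, z in m, then the turn, a rotation vector about the tool's x, y, z in degrees, then the finger opening in m, from 0 to 0.087. A call has 1 to 10 rows; each row shifts and turns the pose as measured when the row begins, along the tool's axes as they then stand; what a row does not reach is not made up. A row lasts 1/10 s, in which the tool goes at most 50 mm and 8.59 degrees, less where a joint would pass 70% of its speed; a pose out of reach is approached as far as the arm can. A call with a gripper value outside its range is refused whole. The fingers move at their own pace and stop on an object; "newtons" is the grip in N (left out, the last holds). Time passes only in rows, so rows that do not move let the fingers close. It gives the time, the measured TCP pose, the force and the opening at its end, in the units of the state.
- sensors.get_state(): the state, without advancing time (a new reading comes with each control period).
- eyes.capture(name): name is "scene" or "top" or "wrist"; returns a dict with "pixels" (400x640x3 uint8, blue, green, red), "depth" (400x640 float32, m along the optical axis (not along the pixel's ray), 0 where there is no reading), "K" (3x3 intrinsics, pixels), "cam_to_world" (4x4, takes a point from camera to world coordinates); the wrist camera has in their place "mount" (4x4, takes a point from camera to tool coordinates, whose origin is the TCP and whose axes are the flange's). Camera axes: x right, y down, z forward; pixel columns grow to the right and rows downward; lengths in m; the calibration is good to about 2 mm. The wrist camera is an equidistant fisheye: a pixel r from the principal point sees the ray r / f radians off the axis. A picture is of the moment at which its call begins: read the wrist's pose just before it.
- order.close_job(): hands the job in, once; it reports no verdict.
The state is a dict: "time_s": time; "joints": joint angles; "joint_vel": joint speeds; "joint_efforts": joint torques, N m; "position": TCP position; "orientation": TCP orientation; "ft_force": force on the tool from outside, world axes, zero at the start; "wrist_torque": the same for the moment, N m; "finger_gap": opening from 0.0 (shut) to 1.0 (fully open).
Only numpy, scipy, OpenCV 4.12 (cv2) and the standard library are available. Lean on these libraries where they do the work, as an engineer would, in place of code of your own. Each camera call takes 0.05 s, during which the arm holds its last target. There are 200 camera calls.

## Working session

There is one attempt and no reset: what is moved stays moved. The work goes in short steps, Python scripts to look and compute and a tool call to move; the robot and the scene stay as the last step left them, time stands still between calls to the robot, and variables do not carry over. Pictures are saved under pics/ and viewed, about 8 in all and at most 12, crops included, and the job is handed in when it is done.

Besides the shell and the picture viewer there is one more tool, called after "Request:" as name(argument=value, ...) on one line, values as JSON. play_rows: Moves the arm, as the interface text tells. Its arguments: {"type":"object","properties":{"rows":{"type":"array","items":{"type":"array","items":{"type":"number"}}},"newtons":{"type":"number"}},"required":["rows"]}

```bash
mkdir -p pics; ls; python3 - <<'E'
from plant import sensors, eyes
import cv2,numpy as np,pickle
s=sensors.get_state();print(s)
d={}
for n in("scene","top"):
    c=eyes.capture(n);d[n]=c;cv2.imwrite(f"pics/{n}0.png",c["pixels"]);print(n,c["K"],c["cam_to_world"])
pickle.dump(d,open("cap.pkl","wb"))
E
```

```text
pics
{'time_s': 0.0, 'joints': array([-1.25610141e+00,  2.21232576e-01,  1.52756847e+00,  2.80403264e-05,
        1.39467892e+00, -1.26116293e-01]), 'joint_vel': array([ 0.0014277 , -0.00129967,  0.00071716,  0.00384443,  0.00056023,
        0.00136908]), 'joint_efforts': array([-4.90801740e-04, -4.94611752e+01, -3.87380290e+01,  6.96199690e-02,
        5.70306822e-02, -1.60445097e-04]), 'position': array([ 0.26649126, -0.56471796,  0.23845578]), 'orientation': array([ 9.75808959e-01,  2.18622927e-01, -7.51052836e-05, -9.40764269e-04]), 'ft_force': array([ 0.26333196, -0.05516626, -0.47233894]), 'wrist_torque': array([0.03688038, 0.03424536, 0.03983907]), 'finger_gap': 0.9968201713790736}
scene [[439.22577468   0.         317.01667532]
 [  0.         439.22577468 194.09237208]
 [  0.           0.           1.        ]] [[ 0.55380875  0.61227239 -0.56428573  1.25983377]
 [ 0.83264034 -0.40525051  0.377468   -0.56946138]
 [ 0.00243616 -0.67889214 -0.73423397  1.08007007]
 [ 0.          0.          0.          1.        ]]
top [[433.14551904   0.         326.18145539]
 [  0.         433.14551904 191.83509993]
 [  0.           0.           1.        ]] [[ 0.02088658 -0.98424785  0.17555604  0.22754408]
 [-0.99969119 -0.02292483 -0.00959001 -0.0451666 ]
 [ 0.01346353 -0.17530152 -0.98442273  1.58103018]
 [ 0.          0.          0.          1.        ]]
```

View pics/top0.png

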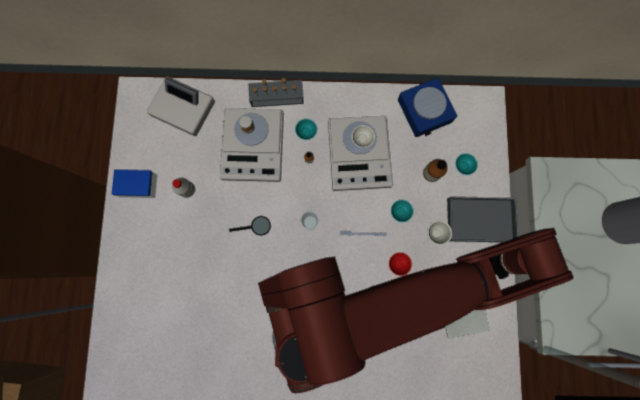

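View pics/scene0.png

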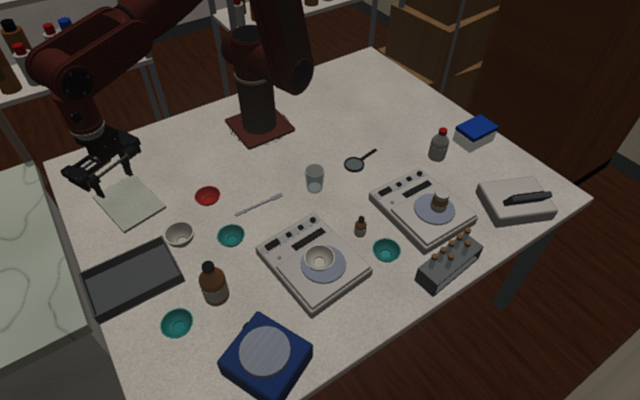

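The top view shows the right balance with the open dish at (363,135), and its keys in a row near y≈181, x≈338–381. The left balance carries the jar at (246,122). Key-row candidates are the left balance's row (228–270, 172), which is not the one, and the right balance's row (338–381, 181), which I choose. Next I measure the keys and check the choice in a close crop.

```bash
cat > h.py <<'E'
import numpy as np,cv2
def ray(c,u,v,z):
    T=c["cam_to_world"];d=T[:3,:3]@np.linalg.inv(c["K"])@[u,v,1];o=T[:3,3]
    return o+d*(z-o[2])/d[2]
E
python3 - <<'E'
import pickle,cv2,numpy as np
from h import ray
d=pickle.load(open("cap.pkl","rb"))
for n,(x0,y0,x1,y1) in(("top",(325,110,398,195)),("scene",(250,205,380,315))):
    c=d[n];im=c["pixels"][y0:y1,x0:x1]
    g=im.max(2);m=(g<90).astype(np.uint8)
    k,l,st,ce=cv2.connectedComponentsWithStats(m)
    w=255.-g
    for i in range(1,k):
        if st[i,4]<6: continue
        mm=cv2.dilate((l==i).astype(np.uint8),np.ones((3,3)))>0
        ys,xs=np.nonzero(mm);ww=np.clip(150-g[mm].astype(float),0,None)
        u,v=(xs*ww).sum()/ww.sum()+x0,(ys*ww).sum()/ww.sum()+y0
        print(n,st[i,4],round(u,1),round(v,1),ray(c,u,v,.0545).round(4))
    cv2.imwrite(f"pics/{n}_crop.png",cv2.resize(im,None,fx=5,fy=5,interpolation=cv2.INTER_CUBIC))
a=cv2.imread("pics/top_crop.png");b=cv2.imread("pics/scene_crop.png")
h=max(a.shape[0],b.shape[0]);p=lambda q:cv2.copyMakeBorder(q,0,h-q.shape[0],0,0,0)
o=np.hstack([p(a),p(b)]);f=800/o.shape[1];print(o.shape,f);cv2.imwrite("pics/crops.png",cv2.resize(o,None,fx=f,fy=f))
E
```

```text
top 7 354.6 140.4 [ 0.6933 -0.1601  0.0545]
top 181 352.7 167.2 [ 0.5926 -0.1542  0.0545]
top 70 380.1 178.1 [ 0.5545 -0.2535  0.0545]
top 18 364.3 179.1 [ 0.5496 -0.1964  0.0545]
top 21 339.4 180.5 [ 0.5422 -0.1067  0.0545]
top 16 352.1 179.6 [ 0.5467 -0.1525  0.0545]
scene 15 377.4 206.6 [0.619  0.0846 0.0545]
scene 186 360.0 226.7 [ 0.6524 -0.0087  0.0545]
scene 32 312.5 219.6 [ 0.5516 -0.1118  0.0545]
scene 27 300.4 227.1 [ 0.5556 -0.1575  0.0545]
scene 239 307.9 238.8 [ 0.6043 -0.1624  0.0545]
scene 30 288.4 234.3 [ 0.5591 -0.2011  0.0545]
scene 110 272.1 244.2 [ 0.5638 -0.2586  0.0545]
scene 89 376.5 248.6 [ 0.7419 -0.018   0.0545]
scene 91 321.5 249.9 [ 0.6589 -0.1514  0.0545]
scene 584 313.4 288.1 [ 0.7493 -0.2383  0.0545]
scene 152 321.6 288.3 [ 0.7619 -0.2207  0.0545]
scene 9 319.0 270.1 [ 0.7109 -0.1949  0.0545]
scene 29 318.1 280.4 [ 0.7367 -0.215   0.0545]
scene 21 258.1 312.9 [ 0.7316 -0.395   0.0545]
(550, 1015, 3) 0.7881773399014779
```

View pics/crops.png

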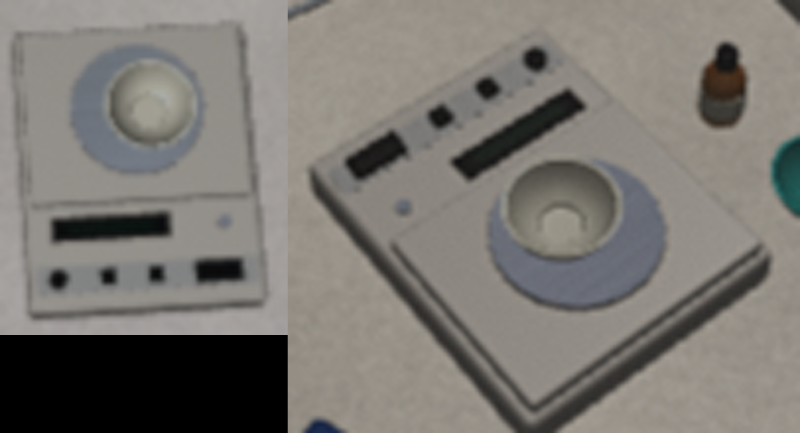

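The right balance carries the open dish: round key at left, two small square keys, wide bar at right. The two views differ by about 8 mm because the key sides are visible, so I'll refine with the wrist camera from above. First I turn the tool square to the balance, close the fingers and move to hover.

Request:
play_rows(rows=[[0,0,0,0,0,7,0],[0,0,0,0,0,7,0],[0,0,0,0,0,6.6,0]], newtons=10)

```text
time_s: 0.4
position: [0.2661, -0.5637, 0.2365]
orientation: [0.999, 0.035, -0.001, -0.003]
ft_force: [0.2, 0.1, 0.4]
finger_gap: 0.814
```

Request:
play_rows(rows=[[0.028,-0.036,0,0,0,0,0],[0.028,-0.036,0,0,0,0,0],[0.028,-0.036,0,0,0,0,0],[0.028,-0.036,0,0,0,0,0],[0.028,-0.036,0,0,0,0,0],[0.028,-0.036,0,0,0,0,0],[0.028,-0.036,0,0,0,0,0],[0.028,-0.036,0,0,0,0,0],[0.028,-0.036,0,0,0,0,0],[0.028,-0.036,0,0,0,0,0]])

```text
time_s: 1.4
position: [0.5259, -0.1759, 0.2327]
orientation: [1.0, 0.027, -0.003, -0.005]
ft_force: [0.5, -1.1, -0.6]
finger_gap: 0.018
```

Request:
play_rows(rows=[[0,0,0,0,0,0,0],[0,0,0,0,0,0,0],[0,0,0,0,0,0,0]])

```text
time_s: 1.7
position: [0.5276, -0.1703, 0.2314]
orientation: [0.999, 0.031, -0.004, -0.006]
ft_force: [-0.6, -0.4, 0.2]
finger_gap: 0.007
```

```bash
python3 - <<'E'
from plant import sensors, eyes
import cv2,pickle
s=sensors.get_state();c=eyes.capture("wrist");c["s"]=s
print(s,c["K"],c["mount"]);pickle.dump(c,open("w1.pkl","wb"));cv2.imwrite("pics/w1.png",c["pixels"])
E
```

```text
{'time_s': 1.7, 'joints': array([-0.45862179,  0.06695563,  1.71249196,  0.00700276,  1.37460457,
        1.04816338]), 'joint_vel': array([-0.00490141,  0.00370209,  0.00673978, -0.0111091 ,  0.00028813,
       -0.0051412 ]), 'joint_efforts': array([ 8.74030720e-01, -4.17034364e+01, -3.84920490e+01,  2.27152691e-01,
        1.80023792e-02,  3.43009026e-02]), 'position': array([ 0.52756199, -0.17032214,  0.23143426]), 'orientation': array([ 0.99948487,  0.03129574, -0.00387872, -0.00596058]), 'ft_force': array([-0.55317693, -0.40738064,  0.19347298]), 'wrist_torque': array([-0.00343818, -0.04139642,  0.01493448]), 'finger_gap': 0.006905120889952966} [[309.70691629   0.         317.41288577]
 [  0.         309.70691629 199.16204098]
 [  0.           0.           1.        ]] [[ 1.20507537e-03 -9.67046942e-01 -2.54595285e-01  6.94509527e-02]
 [ 9.99999234e-01  1.23693951e-03  3.49412681e-05  2.47698749e-04]
 [ 2.81129120e-04 -2.54595132e-01  9.67047693e-01 -1.45693410e-01]
 [ 0.00000000e+00  0.00000000e+00  0.00000000e+00  1.00000000e+00]]
```

View pics/w1.png

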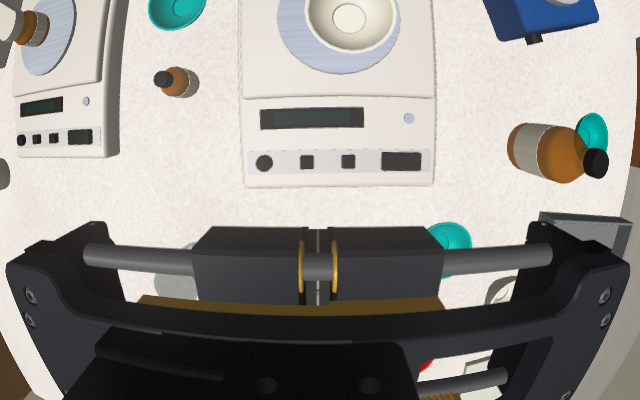

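The wrist view shows the dish balance in the centre with keys at (264,163), (307,162), (348,162) and (401,161). The closed fingertips are at about (318,235).

```bash
cat >> h.py <<'E'
from scipy.spatial.transform import Rotation as Ro
def wray(c,u,v,z):
    K=c["K"];p=np.array([u-K[0,2],v-K[1,2]]);t=np.hypot(*p)/K[0,0]
    d=np.r_[np.sin(t)*p/np.hypot(*p),np.cos(t)];M=c["mount"];R=Ro.from_quat(c["s"]["orientation"]).as_matrix()
    o=R@M[:3,3]+c["s"]["position"];d=R@M[:3,:3]@d
    return o+d*(z-o[2])/d[2]
def keys(c,box):
    x0,y0,x1,y1=box;g=c["pixels"][y0:y1,x0:x1].max(2)
    k,l,st,ce=cv2.connectedComponentsWithStats((g<100).astype(np.uint8))
    return sorted([(ce[i][0]+x0,ce[i][1]+y0,st[i,4]) for i in range(1,k) if st[i,4]>60])
def rel(s,P):
    "tool-axes shift bringing tip (17 mm ahead) to P"
    R=Ro.from_quat(s["orientation"]).as_matrix();return R.T@(P-s["position"])-[0,0,.017]
E
python3 - <<'E'
import pickle,numpy as np
from h import *
c=pickle.load(open("w1.pkl","rb"));s=c["s"]
P=[]
for u,v,a in keys(c,(246,148,432,177)):
    p=wray(c,u,v,.053);P.append(p);print(round(u,1),round(v,1),a,p.round(4),"tool",rel(s,p).round(4))
e=P[0]-P[-1];print(np.linalg.norm(e),"yaw",np.degrees(np.arctan2(-e[0],e[1])))
R=Ro.from_quat(s["orientation"]).as_matrix();print(R.round(4))
E
```

```text
263.9 162.7 196 [ 0.5466 -0.1099  0.053 ] tool [ 0.0241 -0.0569  0.162 ]
306.5 162.0 158 [ 0.55   -0.1554  0.053 ] tool [ 0.0246 -0.0113  0.1614]
348.0 161.0 167 [ 0.554 -0.199  0.053] tool [0.0259 0.0325 0.1609]
400.9 161.2 699 [ 0.5584 -0.2563  0.053 ] tool [0.0268 0.0899 0.1602]
0.14685231970727844 yaw 4.6254112310677264
[[ 0.998   0.0625 -0.0081]
 [ 0.0626 -0.998   0.0117]
 [-0.0074 -0.0122 -0.9999]]
```

Request:
play_rows(rows=[[0.008,-0.019,0,0,0,0,0],[0.008,-0.019,0,0,0,0,0],[0.006,-0.015,0.02,0,0,0,0],[0,0,0.03,0,0,0,0],[0,0,0.03,0,0,0,0],[0,0,0.02,0,0,0,0],[0,0,0,0,0,0,0],[0,0,0,0,0,0,0]])

```text
time_s: 2.55
position: [0.5427, -0.1264, 0.1305]
orientation: [1.0, 0.021, -0.003, -0.004]
ft_force: [-0.1, 0.1, 0.1]
finger_gap: 0.006
```

```bash
python3 - <<'E'
from plant import sensors, eyes
import cv2,pickle
from h import *
s=sensors.get_state();c=eyes.capture("wrist");c["s"]=s;pickle.dump(c,open("w2.pkl","wb"));cv2.imwrite("pics/w2.png",c["pixels"])
print(s["position"],s["ft_force"],Ro.from_quat(s["orientation"]).as_matrix().round(4))
print("power rel",rel(s,np.array([.5465,-.1097,.0545])).round(4))
E
```

```text
[ 0.54272417 -0.12641328  0.13047288] [-0.08047994  0.06196339  0.11803667] [[ 0.9991  0.0428 -0.006 ]
 [ 0.0428 -0.999   0.0085]
 [-0.0057 -0.0088 -0.9999]]
power rel [ 0.0049 -0.0159  0.0591]
```

View pics/w2.png

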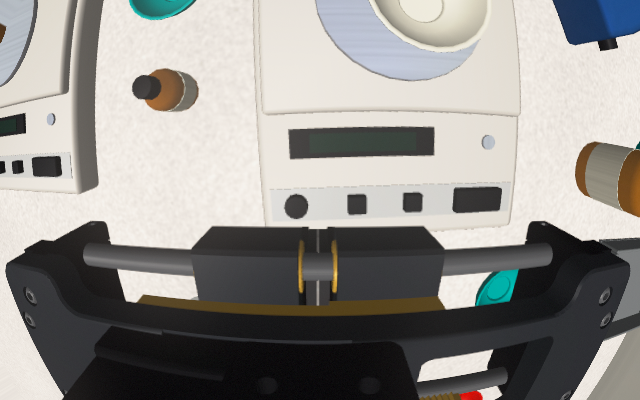

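The keys are still visible: power at (296,207), tare at (477,199). I re-measure from this closer view.

```bash
python3 - <<'E'
import pickle
from h import *
c=pickle.load(open("w2.pkl","rb"))
for u,v,a in keys(c,(275,180,508,222)):
    p=wray(c,u,v,.054);print(round(u,1),round(v,1),a,p.round(4),"tool",rel(c["s"],p).round(4))
E
```

```text
296.0 206.2 433 [ 0.5471 -0.1098  0.054 ] tool [ 0.0055 -0.0157  0.0596]
356.5 204.0 340 [ 0.5509 -0.1549  0.054 ] tool [0.0073 0.0295 0.0592]
412.1 201.9 343 [ 0.5544 -0.198   0.054 ] tool [0.0091 0.0727 0.0588]
476.4 199.1 1141 [ 0.5593 -0.2542  0.054 ] tool [0.0115 0.129  0.0583]
```

Request:
play_rows(rows=[[0.004,-0.012,0,0,0,-1,0],[0.002,-0.006,0,0,0,0,0],[0,0,0,0,0,0,0],[0,0,0,0,0,0,0]])

```text
time_s: 3.0
position: [0.5508, -0.108, 0.1354]
orientation: [1.0, 0.03, 0.001, -0.003]
ft_force: [0.4, 0.2, 0.4]
finger_gap: 0.008
```

Request:
play_rows(rows=[[-0.002,0.001,0.02,0,0,0,0],[-0.001,0,0.02,0,0,0,0],[0,0,0.01,0,0,0,0],[0,0,0,0,0,0,0],[0,0,0,0,0,0,0]])

```text
time_s: 3.5
position: [0.5505, -0.1089, 0.0873]
orientation: [1.0, 0.031, 0.003, -0.002]
ft_force: [0.7, 0.4, 0.1]
finger_gap: 0.003
```

```bash
python3 - <<'E'
from plant import sensors
from h import *
for i in range(3):
    s=sensors.get_state();print(s["position"],s["ft_force"],rel(s,np.array([.547,-.1098,.0545])).round(4))
E
```

```text
[ 0.55051793 -0.1089443   0.08727212] [0.69489819 0.43909423 0.14971846] [-0.0038  0.0007  0.0157]
[ 0.55051793 -0.1089443   0.08727212] [0.69489819 0.43909423 0.14971846] [-0.0038  0.0007  0.0157]
[ 0.55051793 -0.1089443   0.08727212] [0.69489819 0.43909423 0.14971846] [-0.0038  0.0007  0.0157]
```

Request:
play_rows(rows=[[-0.004,0,0.005,0,0,0,0],[0,0,0.004,0,0,0,0],[0,0,0.002,0,0,0,0],[0,0,0,0,0,0,0]])

```text
time_s: 3.9
position: [0.5477, -0.1097, 0.0777]
orientation: [0.999, 0.031, 0.005, -0.001]
ft_force: [-0.4, -0.8, 0.6]
finger_gap: 0.008
```

Request:
play_rows(rows=[[0,0,0.002,0,0,0,0],[0,0,0.002,0,0,0,0]])

```text
time_s: 4.1
position: [0.5483, -0.1099, 0.0741]
orientation: [0.999, 0.031, 0.006, -0.001]
ft_force: [0.4, -0.0, -0.3]
finger_gap: 0.003
```

Request:
play_rows(rows=[[-0.001,0,0.002,0,0,0,0],[0,0,0.001,0,0,0,0]])

```text
time_s: 4.3
position: [0.5473, -0.11, 0.0709]
orientation: [0.999, 0.031, 0.006, -0.001]
ft_force: [-2.3, 0.3, 1.5]
finger_gap: 0.008
```

Request:
play_rows(rows=[[0,0,0.002,0,0,0,0],[0,0,0.001,0,0,0,0]])

```text
time_s: 4.5
position: [0.5474, -0.11, 0.068]
orientation: [0.999, 0.031, 0.006, -0.001]
ft_force: [-1.1, 0.5, 3.4]
finger_gap: 0.004
```

Request:
play_rows(rows=[[0,0,0.0015,0,0,0,0],[0,0,0,0,0,0,0]])

```text
time_s: 4.7
position: [0.5474, -0.11, 0.067]
orientation: [0.999, 0.031, 0.005, -0.001]
ft_force: [-2.2, 1.6, 4.6]
finger_gap: 0.009
```

Request:
play_rows(rows=[[0,0,0.001,0,0,0,0]])

```text
time_s: 4.8
position: [0.5474, -0.11, 0.0666]
orientation: [0.999, 0.032, 0.005, -0.001]
ft_force: [-5.3, 1.8, 11.3]
finger_gap: 0.006
```

Request:
play_rows(rows=[[0,0,0.001,0,0,0,0]])

```text
time_s: 4.9
position: [0.5474, -0.11, 0.0665]
orientation: [0.999, 0.032, 0.005, -0.001]
ft_force: [-5.8, 1.1, 12.7]
finger_gap: 0.007
```

The key has bottomed: the force jumps to about 12 N with the tip at 49.5 mm. Releasing straight up.

Request:
play_rows(rows=[[0,0,-0.004,0,0,0,0],[0,0,-0.006,0,0,0,0],[0,0,-0.015,0,0,0,0],[0,0,-0.02,0,0,0,0],[0,0,-0.01,0,0,0,0],[0,0,0,0,0,0,0]])

```text
time_s: 5.5
position: [0.5473, -0.1102, 0.1252]
orientation: [0.999, 0.032, 0.006, -0.001]
ft_force: [-0.0, -0.3, -0.2]
finger_gap: 0.007
```

```bash
python3 - <<'E'
from plant import sensors,eyes
from h import *
s=sensors.get_state();print(s["position"],s["ft_force"],rel(s,np.array([.5590,-.2555,.0545])).round(4))
c=eyes.capture("wrist");c["s"]=s;cv2.imwrite("pics/w3.png",c["pixels"])
E
```

```text
[ 0.54725956 -0.11024603  0.12520948] [-0.02982106 -0.30878876 -0.15244237] [0.0017 0.1458 0.0536]
```

View pics/w3.png

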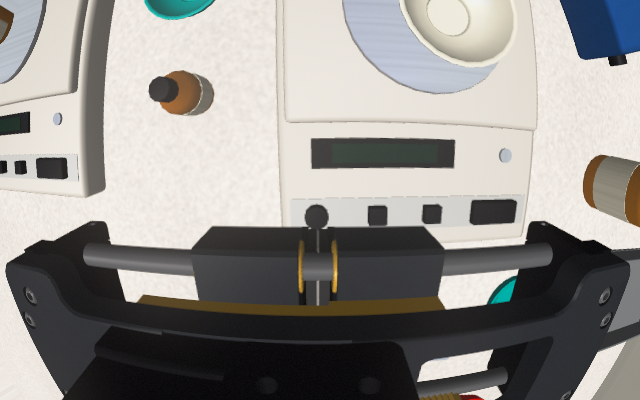

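The power key at (317,217) is up again and centred on the jaws; nothing else has moved. Now over to the tare key.

Request:
play_rows(rows=[[0,0.02,0,0,0,0,0],[0,0.03,0,0,0,0,0],[0,0.03,0,0,0,0,0],[0,0.03,0,0,0,0,0],[0,0.02,0,0,0,0,0],[0,0.01,0,0,0,0,0],[0,0,0,0,0,0,0],[0,0,0,0,0,0,0]])

```text
time_s: 6.35
position: [0.5535, -0.2514, 0.1183]
orientation: [0.999, 0.033, 0.002, -0.004]
ft_force: [-0.0, 0.3, 0.2]
finger_gap: 0.009
```

```bash
python3 - <<'E'
from plant import sensors,eyes
from h import *
s=sensors.get_state();print(s["position"],s["orientation"],rel(s,np.array([.5590,-.2555,.0545])).round(4))
c=eyes.capture("wrist");c["s"]=s
for u,v,a in keys(c,(180,180,460,226)):print(round(u),round(v),a,rel(s,wray(c,u,v,.054)).round(4))
E
```

```text
[ 0.55350552 -0.25141683  0.11830733] [ 0.99945979  0.03258574  0.00216705 -0.00368777] [0.0049 0.0049 0.0468]
192 213 339 [ 0.0033 -0.0941  0.048 ]
247 212 385 [ 0.0041 -0.0508  0.0477]
326 211 1669 [0.0053 0.0062 0.0473]
```

Request:
play_rows(rows=[[0.004,0.004,0.01,0,0,0,0],[0.001,0.001,0.015,0,0,0,0],[0,0,0.01,0,0,0,0],[0,0,0,0,0,0,0],[0,0,0,0,0,0,0]])

```text
time_s: 6.9
position: [0.5592, -0.2519, 0.0789]
orientation: [0.999, 0.035, 0.001, -0.005]
ft_force: [0.4, -0.5, 0.2]
finger_gap: 0.003
```

```bash
python3 - <<'E'
from plant import sensors,eyes
from h import *
s=sensors.get_state();print(s["position"],s["ft_force"],rel(s,np.array([.5590,-.2558,.0545])).round(4))
E
```

```text
[ 0.55919363 -0.25193755  0.0788886 ] [ 0.39497614 -0.47246724  0.18412784] [-0.0005  0.0041  0.0074]
```

Request:
play_rows(rows=[[0,0.004,0.001,0,0,0,0],[0,0,0.002,0,0,0,0]])

```text
time_s: 7.1
position: [0.5597, -0.2561, 0.076]
orientation: [0.999, 0.035, 0.001, -0.004]
ft_force: [-0.2, 0.0, -0.0]
finger_gap: 0.007
```

Request:
play_rows(rows=[[0,0,0.002,0,0,0,0],[0,0,0.002,0,0,0,0]])

```text
time_s: 7.3
position: [0.5601, -0.2566, 0.0724]
orientation: [0.999, 0.035, 0.002, -0.004]
ft_force: [-0.6, 0.2, -0.3]
finger_gap: 0.007
```

Request:
play_rows(rows=[[0,0,0.002,0,0,0,0],[0,0,0.001,0,0,0,0]])

```text
time_s: 7.5
position: [0.5602, -0.2567, 0.0697]
orientation: [0.999, 0.035, 0.002, -0.004]
ft_force: [-1.6, 0.4, 2.1]
finger_gap: 0.002
```

Request:
play_rows(rows=[[0,0,0.002,0,0,0,0],[0,0,0.001,0,0,0,0]])

```text
time_s: 7.7
position: [0.5602, -0.2567, 0.0671]
orientation: [0.999, 0.035, 0.002, -0.004]
ft_force: [-2.1, 1.4, 3.8]
finger_gap: 0.006
```

Request:
play_rows(rows=[[0,0,0.001,0,0,0,0]])

```text
time_s: 7.8
position: [0.5603, -0.2567, 0.0667]
orientation: [0.999, 0.035, 0.002, -0.004]
ft_force: [-4.8, 1.7, 9.9]
finger_gap: 0.005
```

Request:
play_rows(rows=[[0,0,0.001,0,0,0,0]])

```text
time_s: 7.9
position: [0.5603, -0.2567, 0.0667]
orientation: [0.999, 0.035, 0.002, -0.004]
ft_force: [-5.4, 2.6, 10.7]
finger_gap: 0.007
```

The tare key has bottomed as well (tip at about 49.6 mm, 10.7 N). Releasing and withdrawing up and back.

Request:
play_rows(rows=[[0,0,-0.004,0,0,0,0],[0,0,-0.006,0,0,0,0],[0,0,-0.015,0,0,0,0],[0,0,-0.03,0,0,0,0],[0,0,-0.04,0,0,0,0],[0,0,-0.04,0,0,0,0],[-0.02,0,-0.03,0,0,0,0],[-0.02,0,0,0,0,0,0],[0,0,0,0,0,0,0],[0,0,0,0,0,0,0]])

```text
time_s: 8.9
position: [0.52, -0.2614, 0.2447]
orientation: [0.999, 0.035, 0.005, -0.002]
ft_force: [-0.9, 0.3, 1.3]
finger_gap: 0.007
```

```bash
python3 - <<'E'
from plant import sensors,eyes
from h import *
import pickle
s=sensors.get_state();print(s["position"],s["ft_force"],abs(s["joint_vel"]).max())
c=eyes.capture("wrist");cv2.imwrite("pics/w4.png",c["pixels"])
a=pickle.load(open("cap.pkl","rb"))["scene"]["pixels"];b=eyes.capture("scene")["pixels"]
cv2.imwrite("pics/final.png",np.vstack([c["pixels"][:300],b[180:]])[:600])
m=(cv2.absdiff(a,b).max(2)>40).astype(np.uint8)
k,l,st,_=cv2.connectedComponentsWithStats(m);print([tuple(r) for r in st[1:] if r[4]>15])
E
```

```text
[ 0.51997786 -0.26135925  0.24467254] [-0.89894415  0.34802353  1.3142377 ] 0.01607577284719571
[(np.int32(33), np.int32(0), np.int32(113), np.int32(94), np.int32(4249)), (np.int32(135), np.int32(0), np.int32(68), np.int32(34), np.int32(1447)), (np.int32(234), np.int32(1), np.int32(9), np.int32(6), np.int32(25)), (np.int32(244), np.int32(0), np.int32(13), np.int32(26), np.int32(169)), (np.int32(276), np.int32(0), np.int32(17), np.int32(25), np.int32(276)), (np.int32(301), np.int32(0), np.int32(16), np.int32(16), np.int32(129)), (np.int32(253), np.int32(9), np.int32(6), np.int32(8), np.int32(19)), (np.int32(219), np.int32(12), np.int32(12), np.int32(19), np.int32(153)), (np.int32(274), np.int32(65), np.int32(43), np.int32(31), np.int32(632)), (np.int32(26), np.int32(67), np.int32(7), np.int32(12), np.int32(20)), (np.int32(212), np.int32(93), np.int32(29), np.int32(25), np.int32(353)), (np.int32(60), np.int32(132), np.int32(81), np.int32(67), np.int32(2352)), (np.int32(213), np.int32(132), np.int32(81), np.int32(68), np.int32(2552))]
```

View pics/final.png

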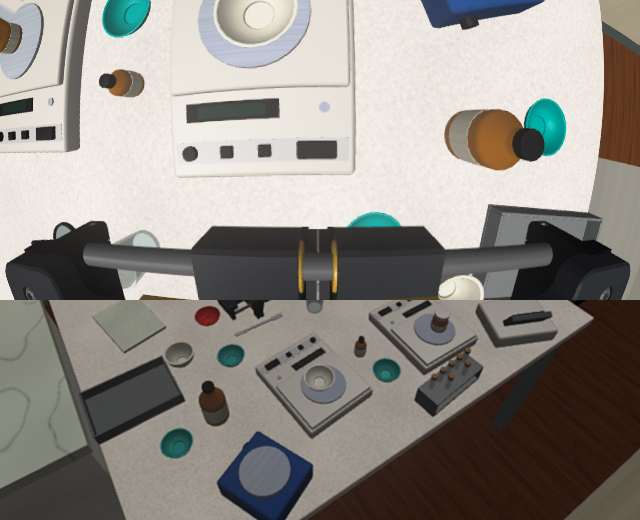

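All four keys are up (wrist view, 190–317 at y≈152) and the dish stands on its pan. The scene camera shows differences only where the arm was or now is. Handing in.

```bash
python3 -c "
from plant import order,sensors
print(sensors.get_state()['ft_force'],order.close_job())"
```

```text
the job is handed in; nothing more can be done
[0.44157564 0.66973516 0.00391311] None
```

I pressed the power key and then the tare key of the right-hand balance, the one with the open dish, using the closed fingertips, and handed the job in after about 9 s of robot time.

- **Presses:** both keys reached their stop. The fingertips ended about 49.5 mm above the table and the upward force jumped from about 4 N to 12.7 N on power and 10.7 N on tare. I released both straight up.
- **Last checks:** the final wrist picture shows all four keys with no visible difference in height, and the dish still on its pan. Comparing the scene camera before and after showed changes only where the arm was or now is. The tool is clear at 0.245 m, and the force on it read near zero.
- **Disagreement:** the first overhead and scene views put the keys about 10 mm apart from each other. I used the close wrist-camera measurements instead, which gave a power-to-tare spacing of about 147 mm against the nominal 148 mm.

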